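# Register a bracket in the corner jig and hold it for clamping

### The arm

A 6-joint arm with a two-finger parallel gripper is mounted at the origin on a cart in front of the work surface, level with it; the furniture and walls round the work are solid. World frame = base frame: x ahead of the robot, y to its left, z up, the work surface at z = 0. Lengths are in m, angles in rad, forces in N, time in s.
With the tool pointing down it reaches from about 0.35 to 0.725 m from the base axis. Payload 6 kg.
Tool frame: the origin (TCP) lies at the very end of the fingers, on their centre line; the grasp point (between the pads) lies 19 mm behind it; z points along the fingers, y is the line along which they close (so a half turn about z gives the same grasp; the last joint's range is limited). The gripper opens to 85 mm and grips with 20 to 120 N. Pads are 22 mm wide; open, the fingers measure 114 mm over their backs; the gripper's body (76 mm by 85 mm) begins 54 mm behind the grasp point. The pads swing forward as they close: fully open they stand 13 mm farther back than shut.
Start: joints at [1.478, 0.04, 0.085, 0, -1.615, -0.334], TCP at [0.248, 0.546, 0.231] pointing down, gripper open.
Joint ranges: [-2.56, 2.56], [-1.29, 2.01], [-1.08, 1.49], [-3.29, 1.98], [-2.81, -0.18], [-2.99, 2.99]. Speed limits (rad/s): [2.57, 2.57, 3.01, 3.14, 3.14, 3.14].

### API

Orientations are given as [roll, pitch, yaw] about the fixed x, y, z axes, in that order (R = Rz(yaw) Ry(pitch) Rx(roll)).
In Python, from workcell import env, cams gives the robot as it stands. The module is installed in compiled form; this text tells all that it offers. Calls block until the motion is done:
- env.reach(position, orientation): joint-space move of the TCP to a pose.
- env.movel(position, vel=0.15, attitude=None, stop_force=None): straight line of the TCP; attitude=None keeps the orientation; vel is the mean speed in m/s. With stop_force (N) it stops when the force on the tool has changed by that much, and returns True; else False.
- env.move_j(angles): joint-space move.
- env.move_gripper(opening, newtons=None): opening from 0.0 (shut) to 1.0 (fully open); newtons is the grip in N (None keeps the last); returns when the fingers have stopped.
- env.dwell(seconds).
- env.solve_ik(position, orientation): joint angles nearest the present ones, or None.
- env.state(): the state.
- cams.read_camera(name): name is "scene" or "side" or "wrist"; returns a dict with "image" (400x640x3 uint8, red, green, blue), "z_map" (400x640 float32, m along the optical axis (not along the pixel's ray), 0 where there is no reading), "vertical_fov" (degrees; the focal length in pixels is half the picture's height over the tangent of half this angle, whatever the lens; pixels are square), "cx", "cy" (the principal point, pixels), "rvec" (rotation vector, rad) and "tvec" (3), from world to camera coordinates, as OpenCV has them; the wrist camera has in their place "T_tool_cam" (4x4, takes a point from camera to tool coordinates, whose origin is the TCP and whose axes are the flange's). Camera axes: x right, y down, z forward; pixel columns grow to the right and rows downward; lengths in m; the calibration is good to about 2 mm. A picture is of the moment at which its call begins: read the wrist's pose just before it.
A pose or a line that the arm cannot do raises env.Unreachable and nothing moves.
- env.job_done(): hands the job in; it is judged then, once.
The state is a dict: "time": time; "joint_positions": joint angles; "qvel": joint speeds; "joint_efforts": joint torques, N m; "tcp_pos": TCP position; "orientation": TCP orientation; "wrist_force": force on the tool from outside, world axes, zero at the start; "moment": the same for the moment, N m; "gripper_width": opening from 0.0 (shut) to 1.0 (fully open); "grip_force": force on a finger pad.
Only numpy, scipy, OpenCV 4.12 (cv2) and the standard library are available. Lean on these libraries where they do the work, as an engineer would, in place of code of your own. Each camera call takes 0.05 s, during which the arm holds its last target. There are 200 camera calls.

### The job

First take the small white in-line connector off the corner jig's base plate and lay it on the bench. Then pick up the machined bracket by its upright web, set its foot flat on the base plate with its long side along the long fence, and push it firmly into the corner so that it bears squarely on both fences at once. Finish still gripping it and pressing it against both fences, ready for a colleague to clamp; leave the other things on the bench where they are.

Things in the scene. Friction and masses are not known exactly. Their poses are not given: they have to be found in the camera images.
- jig: corner jig, fixed to the bench: plain aluminium base plate 150 (x) x 125 (y) x 12 mm with two steel fences screwed on top; origin at the centre of its underside, z up. Steel fences 16 mm high (tops 28 mm above the bench) and 16 mm thick stand along its -y side (long fence) and its +x end (short fence).
- fence_long: long fence of the jig, a steel bar 130 x 16 x 16 mm along the jig's x; origin at the centre of its underside, on the base plate; its inner face looks along the jig's +y, 8 mm from the origin. Rigid, does not move on the plate.
- fence_short: short fence of the jig, a steel bar 16 x 100 x 16 mm along the jig's y; origin at the centre of its underside, on the base plate; its inner face looks along the jig's -x, 8 mm from the origin. Rigid, does not move on the plate.
- jig_corner (a point): point on top of the base plate (12 mm above the bench) where the inner faces of the two fences meet; axes as the jig's. In these axes the corner's free space is at -x, +y. In the jig's own frame it lies at x +59, y -46.5 mm.
- bracket_mid (a point): centre, half-way up (30 mm above its underside), of the machined aluminium bracket, 0.22 kg give or take a third: a foot 80 (x) x 50 (y) x 12 mm and, centred upright on it, a web 60 (x) x 12 (y) mm rising to 60 mm above the underside, with a cross hole near its top. The same turned half round about z. x along the long side, z up. It stands on the bench. When home its centre is 40 mm from the short fence's face and 25 mm from the long fence's.
- bracket: the same bracket; origin at the centre of its underside, same axes
- connector_mid (a point): centre, half-way up (5.5 mm), of the white two-pole in-line connector, 14 (x) x 46 (y) x 11 mm, 20 g, lying at the start on the jig's base plate where the bracket must go, its length roughly along the long fence
- connector: the same connector; origin at the centre of its underside, same axes
- vial: small white capped sample bottle, 28 mm across, 60 mm high, standing; bystander; origin at the centre of its underside
- thread_tape: roll of thread-seal tape, 52 mm across, 14 mm high; bystander; origin at the centre of its underside
- timer: bench timer, 62 x 66 x 18 mm; bystander; origin at the centre of its underside

How it is judged:
By the outcome, as a careful person would: the job done as asked, in the order asked, and still so for the second after the job is handed in, while the arm keeps its last pose, push and grip.
It also fails if it takes over 64 s, if anything falls off the work surface, if the arm or the gripper's body presses on something with over 40 N, if the wrist force passes 120 N, or if a joint passes its speed limit or range.

## Working session

There is one attempt and no reset: what is moved stays moved. The work goes in short steps, each a Python script; the robot and the scene stay as the last script left them, time stands still between calls to the robot, and variables do not carry over. Pictures are saved under pics/ and viewed, at most 10 in all, crops included, and the job is handed in when it is done.

```bash
mkdir -p pics
cat > h.py <<'E'
import numpy as np, cv2
from workcell import env, cams
def save(n,f):
    c=cams.read_camera(n); cv2.imwrite(f,c["image"][:,:,::-1]); np.save(f[:-4]+'.npy',c,allow_pickle=True); return c
def load(f): return np.load(f,allow_pickle=True).item()
def K(c):
    f=200/np.tan(np.radians(c["vertical_fov"])/2); return np.array([[f,0,c["cx"]],[0,f,c["cy"]],[0,0,1]])
def pose(c,T=None):
    "cam->world R,t"
    if "rvec" in c:
        R=cv2.Rodrigues(np.array(c["rvec"],float))[0]; return R.T,-R.T@np.array(c["tvec"],float).ravel()
    M=T@c["T_tool_cam"]; return M[:3,:3],M[:3,3]
def cloud(c,T=None):
    R,t=pose(c,T); v,u=np.mgrid[:400,:640]; z=c["z_map"]; k=K(c)
    P=np.stack([(u-k[0,2])/k[0,0]*z,(v-k[1,2])/k[1,1]*z,z],-1); W=P@R.T+t; W[z==0]=np.nan; return W
def onplane(c,uv,h,T=None):
    R,t=pose(c,T); uv=np.atleast_2d(np.array(uv,float)); d=np.c_[uv,np.ones(len(uv))]@np.linalg.inv(K(c)).T@R.T
    return t+d*((h-t[2])/d[:,2])[:,None]
E
python3 - <<'E'
from h import *
print({k:v for k,v in env.state().items()})
for n in("scene","side"):
    c=save(n,f"pics/{n}0.png"); print(n,c["vertical_fov"],c["cx"],c["cy"],pose(c)[1])
E
```

```text
{'time': 0.0, 'joint_positions': array([ 1.47770038e+00,  4.08193184e-02,  8.37841056e-02, -4.69375722e-04,
       -1.61547037e+00, -3.33692181e-01]), 'qvel': array([-1.18894259e-04,  7.47781786e-05, -2.49012038e-04, -1.18060135e-03,
        9.73735098e-04, -1.43852849e-03]), 'joint_efforts': array([-1.23690489e-05, -3.68209791e+01,  3.47422779e+01,  6.93216741e+00,
       -5.44621493e-03,  2.58428649e-06]), 'tcp_pos': array([0.24816116, 0.54591598, 0.23025878]), 'orientation': array([ 3.13982409e+00, -1.16762173e-04, -4.26767464e-01]), 'wrist_force': array([0.57483603, 0.86996845, 0.01973866]), 'moment': array([-0.00365929,  0.00098145, -0.04371044]), 'grip_force': 0.0, 'gripper_width': 0.9984526718540772}
scene 51.99452917434981 320.77732985133014 192.294633391496 [ 0.26864065 -0.86273179  0.50231386]
side 43.727936524602455 323.97832217729524 198.30548871027221 [0.57259701 0.8562782  0.81788413]
```

```bash
python3 -c "
import cv2,numpy as np
a=cv2.imread('pics/scene0.png');b=cv2.imread('pics/side0.png')
print(a.shape)"
```

```text
(400, 640, 3)
```

View pics/scene0.png

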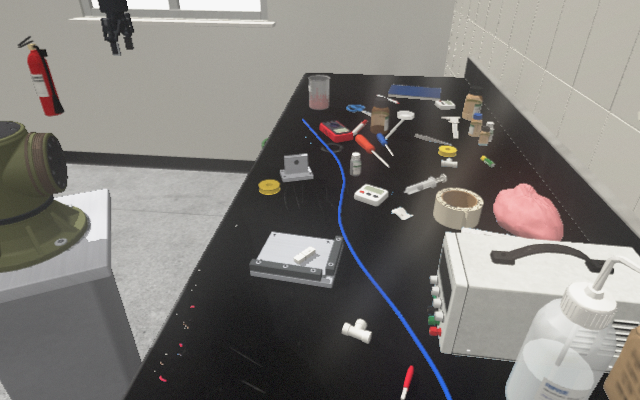

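View pics/side0.png

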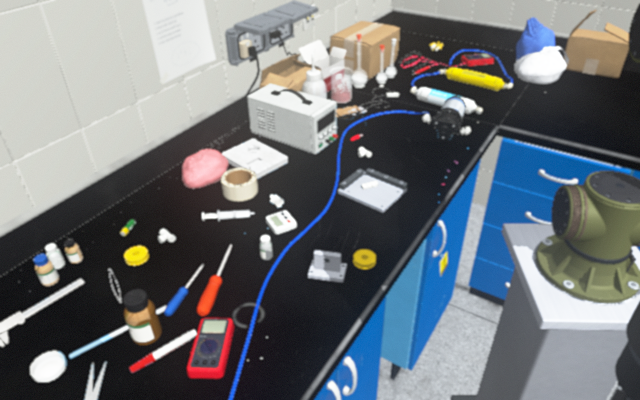

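The scene view shows the jig around (297,258), the connector on it at (306,255), the bracket at (297,167), tape at (269,187), vial at (355,163) and timer at (371,194). In the side view, the jig is at (373,188) with the connector at (369,184), and the bracket is at (327,265).

```bash
python3 - <<'E'
from h import *
for n,boxes in (("scene",dict(jig=(245,228,350,290),br=(276,150,318,184),tape=(255,176,284,198),vial=(347,150,364,178),timer=(352,180,392,208))),
                ("side",dict(jig=(334,165,412,212),br=(304,246,350,284),tape=(350,246,380,272),vial=(257,233,275,262),timer=(262,207,300,237)))):
    c=load(f"pics/{n}0.npy"); W=cloud(c); img=c["image"].astype(int)
    for k,(a,b,d,e) in boxes.items():
        P=W[b:e,a:d].reshape(-1,3); col=img[b:e,a:d].reshape(-1,3); 
        def rect(m,name):
            Q=P[m]; 
            if len(Q)<8: print(n,k,name,len(Q)); return
            r=cv2.minAreaRect(Q[:,:2].astype(np.float32)); print(n,k,name,len(Q),"med",np.median(Q,0).round(4),"rect",np.round(r[0],4),np.round(r[1],4),round(r[2],1))
        z=P[:,2]
        if k=="jig":
            rect((z>.007)&(z<.016),"plate"); rect((z>.025)&(z<.032),"fencetop"); rect((z>.019)&(z<.0245)&(col.min(1)>170),"conn")
        elif k=="br":
            rect((z>.007)&(z<.017),"foot"); rect((z>.055)&(z<.065),"webtop"); rect((z>.02)&(z<.065),"web")
        else: rect((z>.007)&(z<.07),"all")
    # white connector mask on plate
c=load("pics/scene0.npy"); print(c["z_map"][255,306],cloud(c)[255,306],cloud(c)[245,275],cloud(c)[270,290])
E
python3 - <<'E'
import cv2,numpy as np
a=cv2.imread('pics/scene0.png')[225:295,240:355];b=cv2.imread('pics/side0.png')[160:215,330:415]
c=cv2.imread('pics/scene0.png')[145:190,265:325];d=cv2.imread('pics/side0.png')[240:290,300:355]
r=lambda x:cv2.resize(x,(400,300),interpolation=cv2.INTER_CUBIC)
cv2.imwrite('pics/crop.png',np.vstack([np.hstack([r(a),r(b)]),np.hstack([r(c),r(d)])]))
E
```

```text
scene jig plate 2275 med [ 0.4797 -0.2801  0.0116] rect [ 0.4974 -0.2778] [0.1689 0.1615] 53.3
scene jig fencetop 813 med [ 0.4715 -0.3308  0.0275] rect [ 0.4786 -0.3279] [0.1867 0.0886] 1.3
scene jig conn 118 med [ 0.4869 -0.3014  0.0216] rect [ 0.4878 -0.3006] [0.0465 0.0145] 23.4
scene br foot 250 med [0.5902 0.0181 0.0113] rect [0.5854 0.0172] [0.0769 0.0999] 81.0
scene br webtop 82 med [0.5955 0.0279 0.0586] rect [0.5976 0.0288] [0.0162 0.0602] 80.0
scene br web 370 med [0.5956 0.0252 0.0424] rect [0.5977 0.0282] [0.0181 0.0602] 78.3
scene tape all 224 med [ 0.5117 -0.013   0.0137] rect [0.5205 0.0038] [0.0818 0.0511] 54.3
scene vial all 209 med [ 0.7392 -0.0295  0.0341] rect [ 0.7429 -0.0253] [0.0245 0.0271] 86.9
scene timer all 424 med [ 0.7177 -0.1504  0.0152] rect [ 0.7212 -0.1442] [0.0613 0.0661] 34.0
side jig plate 1217 med [ 0.4796 -0.2737  0.0118] rect [ 0.5148 -0.3064] [0.1283 0.2313] 56.2
side jig fencetop 280 med [ 0.4787 -0.3208  0.0277] rect [ 0.481  -0.3259] [0.1872 0.0916] 1.4
side jig conn 45 med [ 0.4868 -0.2982  0.0211] rect [ 0.4892 -0.2972] [0.0446 0.0187] 19.9
side br foot 377 med [0.5987 0.0446 0.0119] rect [0.5999 0.0325] [0.0544 0.0798] 80.8
side br webtop 136 med [0.5986 0.034  0.0594] rect [0.5998 0.0323] [0.015  0.0598] 79.8
side br web 428 med [0.5997 0.0364 0.0458] rect [0.6002 0.0336] [0.0167 0.0603] 81.2
side tape all 288 med [ 0.5135 -0.0046  0.0142] rect [ 0.5141 -0.0064] [0.0507 0.0508] 79.0
side vial all 248 med [ 0.7452 -0.01    0.0378] rect [ 0.7451 -0.0164] [0.0289 0.025 ] 47.3
side timer all 442 med [ 0.7243 -0.1323  0.0157] rect [ 0.7204 -0.1025] [0.0752 0.1502] 4.6
0.7591383 [ 0.48981925 -0.3063267   0.02064478] [ 0.45048879 -0.24236836  0.01086031] [ 0.44609605 -0.33990046  0.0263208 ]
```

View pics/crop.png

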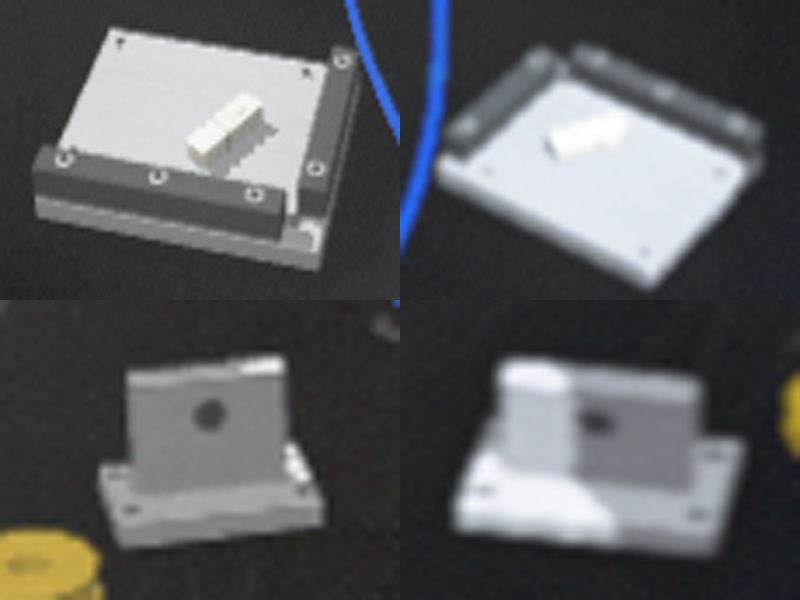

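Crops confirm it: plate free, the connector skewed about 20° near the inside corner, and the bracket upright with its web roughly along y. Next, a closer look from the wrist above the jig.

```bash
cat >> h.py <<'E'
from scipy.spatial.transform import Rotation as Ro
def down(yaw): return [np.pi,0,yaw]
def toolT():
    s=env.state(); T=np.eye(4); T[:3,:3]=Ro.from_euler("xyz",s["orientation"]).as_matrix(); T[:3,3]=s["tcp_pos"]; return T
E
python3 - <<'E'
from h import *
for y in (0,np.pi/2,-np.pi/2,np.pi):
    for p in ([.49,-.28,.27],[.6,.032,.1]):
        q=env.solve_ik(p,down(y)); print(y,p,None if q is None else np.round(q,2))
env.reach([.46,-.27,.30],down(0))
T=toolT(); c=save("wrist","pics/w1.png"); np.save("pics/w1T.npy",T); print(env.state()["time"],T[:3,3],c["T_tool_cam"].round(3),c["vertical_fov"])
W=cloud(c,T); P=W.reshape(-1,3); col=c["image"].reshape(-1,3).astype(int); z=P[:,2]
near=(P[:,0]>.36)&(P[:,0]<.6)&(P[:,1]>-.38)&(P[:,1]<-.17)
for nm,m in (("plate",near&(z>.008)&(z<.016)),("fence",near&(z>.024)&(z<.032)),("conn",near&(z>.018)&(z<.0245)&(col.min(1)>150))):
    Q=P[m]; print(nm,len(Q),np.median(Q,0).round(4) if len(Q) else ""); 
    if len(Q)>10: print(cv2.minAreaRect(Q[:,:2].astype(np.float32)))
E
```

```text
0 [0.49, -0.28, 0.27] [-0.16 -0.05  0.07  0.   -1.69  1.73]
0 [0.6, 0.032, 0.1] [ 0.39  0.07 -0.13  0.   -1.38  1.18]
1.5707963267948966 [0.49, -0.28, 0.27] [-0.16 -0.05  0.07  0.   -1.69 -2.98]
1.5707963267948966 [0.6, 0.032, 0.1] [ 0.39  0.07 -0.13  0.   -1.38  2.76]
-1.5707963267948966 [0.49, -0.28, 0.27] [-0.16 -0.05  0.07  0.   -1.69  0.16]
-1.5707963267948966 [0.6, 0.032, 0.1] [ 0.39  0.07 -0.13  0.   -1.38 -0.39]
3.141592653589793 [0.49, -0.28, 0.27] [-0.16 -0.05  0.07  0.   -1.69 -1.41]
3.141592653589793 [0.6, 0.032, 0.1] [ 0.39  0.07 -0.13 -0.   -1.38 -1.96]
3.1167 [ 0.46031474 -0.26952104  0.29984497] [[ 0.    -0.954 -0.299  0.075]
 [ 1.     0.     0.001  0.001]
 [-0.001 -0.299  0.954 -0.143]
 [ 0.     0.     0.     1.   ]] 61.07203954664211
plate 9218 [ 0.4834 -0.2802  0.0128]
((0.4914109706878662, -0.2914571166038513), (0.17237353324890137, 0.1992822140455246), 79.77323150634766)
fence 2650 [ 0.4887 -0.3271  0.0288]
((0.47816163301467896, -0.3285265564918518), (0.18898314237594604, 0.08903138339519501), 1.030910849571228)
conn 432 [ 0.4883 -0.3018  0.0229]
((0.5065028071403503, -0.30151087045669556), (0.08664824813604355, 0.06284844875335693), 53.66877746582031)
```

View pics/w1.png

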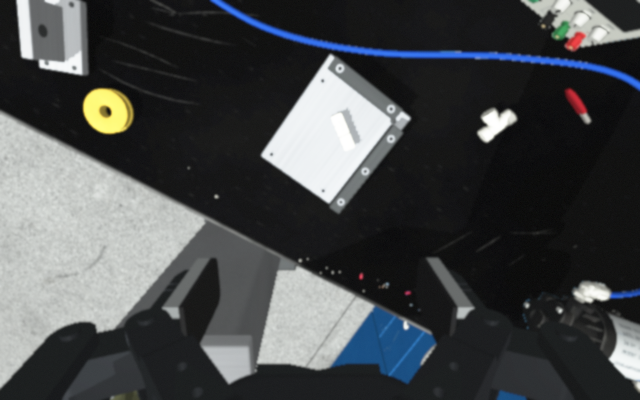

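The wrist view shows the jig turned about -36°: the corner is near (400,118), the long fence runs (340,205)-(392,140), the short fence (338,65)-(392,110), and the connector sits at (345,130).

```bash
cat > jig.py <<'E'
from h import *
def jigfit(c,T=None,th=np.radians(-36)):
    W=cloud(c,T); P=W.reshape(-1,3); col=c["image"].reshape(-1,3).astype(int); z=P[:,2]
    near=np.hypot(P[:,0]-.485,P[:,1]+.285)<.12
    zp=np.median(z[near&(z>.008)&(z<.016)&(col.min(1)>120)]) ; dz=zp-.012
    F=P[near&(abs(z-.028-dz)<.003)&(col.max(1)<150)][:,:2]
    ctr=None
    L=S=None
    for _ in range(4):
        ex=np.array([np.cos(th),np.sin(th)]); ey=np.array([-ex[1],ex[0]])
        a,b=F@ex,F@ey
        # bars: first split with extreme coordinates
        a0=np.percentile(a,99.5); b0=np.percentile(b,.5)
        Lm=(b<b0+.018)&(a<a0-.025); Sm=(a>a0-.018)&(b>b0+.025)
        v=cv2.fitLine(F[Lm].astype(np.float32),cv2.DIST_HUBER,0,.001,.001).ravel()[:2].astype(float); v*=np.sign(v@ex)
        w=cv2.fitLine(F[Sm].astype(np.float32),cv2.DIST_HUBER,0,.001,.001).ravel()[:2].astype(float); w*=np.sign(w@ey)
        tl=np.arctan2(v[1],v[0]); ts=np.arctan2(-w[0],w[1]); th=(1.3*tl+ts)/2.3
    yL=(np.percentile(b[Lm],3)+np.percentile(b[Lm],97))/2+.008; xS=(np.percentile(a[Sm],3)+np.percentile(a[Sm],97))/2-.008
    corner=ex*xS+ey*yL
    wid=(np.ptp(np.percentile(b[Lm],[2,98])),np.ptp(np.percentile(a[Sm],[2,98])))
    # connector
    q=P[:,:2]-corner; ja,jb=q@ex,q@ey
    m=(ja<-.003)&(ja>-.09)&(jb>.003)&(jb<.09)&(abs(z-.023-dz)<.0025)
    r=cv2.minAreaRect(np.c_[ja,jb][m].astype(np.float32)) if m.sum()>10 else None
    return dict(zp=zp,yaws=np.degrees([tl,ts]),th=th,corner=corner,wid=wid,conn_jig=r,n=m.sum())
if __name__=="__main__":
    for f in("scene0","side0","w1"):
        c=load(f"pics/{f}.npy"); T=np.load("pics/w1T.npy") if f=="w1" else None
        print(f,jigfit(c,T))
E
python3 jig.py
```

```text
scene0 {'zp': np.float64(0.011565386096422103), 'yaws': array([-35.88122449, -35.9334001 ]), 'th': np.float64(-0.6266414357735655), 'corner': array([ 0.50148603, -0.36368903]), 'wid': (np.float64(0.016616787844528164), np.float64(0.014443687932300553)), 'conn_jig': ((-0.04791944473981857, 0.04300256818532944), (0.04662157595157623, 0.015475276857614517), 61.49360656738281), 'n': np.int64(121)}
side0 {'zp': np.float64(0.01188267632934531), 'yaws': array([-36.41650291, -36.97804214]), 'th': np.float64(-0.639849055454683), 'corner': array([ 0.50077765, -0.36112795]), 'wid': (np.float64(0.016818567964504656), np.float64(0.01637550359206097)), 'conn_jig': ((-0.04285379871726036, 0.02960263192653656), (0.035366885364055634, 0.06664837151765823), 17.979400634765625), 'n': np.int64(41)}
w1 {'zp': np.float64(0.012819864931617686), 'yaws': array([-36.2110096 , -36.37417477]), 'th': np.float64(-0.6332395035598694), 'corner': array([ 0.4999898, -0.3636314]), 'wid': (np.float64(0.015599515891668036), np.float64(0.014684597718444659)), 'conn_jig': ((-0.04726879298686981, 0.042553313076496124), (0.045825500041246414, 0.013905780389904976), 60.21982955932617), 'n': np.int64(416)}
```

Three views agree: jig yaw ≈ -36.2°, corner ≈ (0.5005,-0.3630), connector ≈ (-47.5,+42.8) mm from it and 60° off the long fence (14×46 mm ✓.). Moving the connector.

Run:
```python
from h import *
th=np.radians(-36.2); C=np.array([.5005,-.363]); ex=np.array([np.cos(th),np.sin(th)]); ey=np.array([-ex[1],ex[0]])
p=C-.0475*ex+.0428*ey; yaw=th+np.radians(60.7); D=np.array([.53,-.165])
c=load("pics/w1.npy"); W=cloud(c,np.load("pics/w1T.npy")).reshape(-1,3)
m=np.hypot(W[:,0]-D[0],W[:,1]-D[1])<.05; print("drop",m.sum(),np.percentile(W[m,2],[1,50,99]),"p",p)
env.move_gripper(.5,30)
env.reach([*p,.07],down(yaw)); print(env.movel([*p,.0145],.1,stop_force=12),env.state()["tcp_pos"],env.state()["wrist_force"])
env.move_gripper(0,30); s=env.state(); print(s["gripper_width"]*85,s["grip_force"],s["tcp_pos"])
env.movel([*p,.08],.15); s=env.state(); print(s["gripper_width"]*85,s["grip_force"],s["time"])
env.reach([*D,.06],down(yaw)); print(env.movel([*D,.0035],.1,stop_force=8),env.state()["tcp_pos"])
env.move_gripper(.45); env.movel([*D,.10],.2)
env.reach([.50,.035,.28],down(np.radians(-10)))
T=toolT(); c=save("wrist","pics/w2.png"); np.save("pics/w2T.npy",T); print(env.state()["time"])
for f in("w2","side0","scene0"):
    c=load(f"pics/{f}.npy"); P=cloud(c,T if f=="w2" else None).reshape(-1,3); n=np.hypot(P[:,0]-.6,P[:,1]-.032)<.06
    for lo,hi in((.008,.017),(.055,.065)): 
        Q=P[n&(P[:,2]>lo)&(P[:,2]<hi)]; print(f,len(Q),np.median(Q[:,2]),cv2.minAreaRect(Q[:,:2].astype(np.float32)))
```

```text
drop 5250 [-0.00132249  0.00067504  0.00266737] p [ 0.48744731 -0.30040833]
False [ 0.4879061  -0.30066324  0.01528823] [-0.05477052  0.05972517 -0.10497032]
12.73705858086061 32.29509472846985 [ 0.48803969 -0.30064126  0.01550167]
13.077414168076785 31.87302589416504 6.1917
True [ 0.52848431 -0.16572902  0.00287334]
9.4917
w2 2463 0.012673253309138599 ((0.597528338432312, 0.029889512807130814), (0.04909016564488411, 0.07915493845939636), 80.51190185546875)
w2 773 0.06064921624125447 ((0.5976361632347107, 0.02963036298751831), (0.012018115259706974, 0.05892256647348404), 79.72820281982422)
side0 363 0.011954620228657897 ((0.59987872838974, 0.03246159106492996), (0.0544254444539547, 0.07982571423053741), 80.84033203125)
side0 136 0.05940194549498029 ((0.5998401641845703, 0.032252296805381775), (0.015048140659928322, 0.0598168820142746), 79.7697982788086)
scene0 229 0.011406682674726831 ((0.5972421765327454, 0.027567803859710693), (0.05264880135655403, 0.07969526201486588), 81.0042495727539)
scene0 82 0.058583207093708345 ((0.5975969433784485, 0.02878674305975437), (0.016221484169363976, 0.060186974704265594), 80.02328491210938)
```

View pics/w2.png

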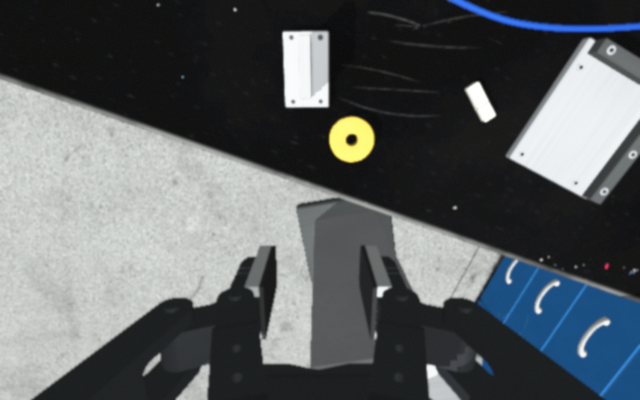

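The connector now lies on the bench at (480,102), clear of the jig. The bracket stands at (306,69), undisturbed, centre ≈ (0.598,0.030), long axis -10°. Picking it up.

```bash
cat >> h.py <<'E'
th=np.radians(-36.2); C=np.array([.5005,-.363]); ex=np.array([np.cos(th),np.sin(th)]); ey=np.array([-ex[1],ex[0]])
def J(a,b): return C+a*ex+b*ey
def rep():
    s=env.state(); f=s["wrist_force"]; p=s["tcp_pos"][:2]-C
    print("t%.1f jig(mm) %.1f %.1f z %.1f yaw %.2f rp %.2f %.2f | Fx %.1f Fy %.1f Fz %.1f | M %s | w %.1f g %.0f"%(s["time"],1e3*p@ex,1e3*p@ey,1e3*s["tcp_pos"][2],np.degrees(s["orientation"][2]),np.degrees(s["orientation"][0])%360,np.degrees(s["orientation"][1]),f[:2]@ex,f[:2]@ey,f[2],np.round(s["moment"],2),85*s["gripper_width"],s["grip_force"]))
E
python3 - <<'E'
from h import *
B=[.598,.030]; y=np.radians(-10.2)
env.reach([*B,.11],down(y)); print(env.movel([*B,.0185],.1,stop_force=12)); rep()
env.move_gripper(0,100); rep()
env.movel([*B,.10],.15); rep()
env.reach([*J(-.052,.038),.10],down(th)); rep()
env.movel([*J(-.052,.038),.042],.1,stop_force=12); rep()
T=toolT(); np.save("pics/w3T.npy",T); save("wrist","pics/w3.png"); c=save("scene","pics/s3.png"); 
a=c["image"][205:295,225:355,::-1]; b=cv2.imread("pics/w3.png")
cv2.imwrite("pics/m3.png",np.vstack([cv2.resize(a,(433,300),interpolation=2),cv2.resize(b,(433,270))]))
E
```

```text
False
t11.4 jig(mm) -153.0 375.2 z 19.5 yaw -10.19 rp 180.03 -0.08 | Fx 0.2 Fy -0.0 Fz -0.3 | M [-0.07  0.03  0.01] | w 37.9 g 0
t11.7 jig(mm) -153.1 375.1 z 19.4 yaw -10.19 rp 180.03 -0.08 | Fx -0.6 Fy 1.3 Fz 3.2 | M [ 0.17  0.2  -0.07] | w 10.8 g 98
t12.4 jig(mm) -154.1 374.3 z 98.4 yaw -10.21 rp 179.99 0.13 | Fx 0.3 Fy -0.3 Fz -3.0 | M [-0.05 -0.01  0.04] | w 10.7 g 97
t13.7 jig(mm) -52.0 38.9 z 99.8 yaw -36.13 rp 180.01 0.01 | Fx 0.3 Fy 0.4 Fz -2.2 | M [0.04 0.04 0.03] | w 10.9 g 97
t14.5 jig(mm) -51.6 38.1 z 42.6 yaw -36.18 rp 179.99 -0.06 | Fx 0.5 Fy 0.3 Fz -0.8 | M [ 0.01 -0.01 -0.02] | w 10.8 g 97
```

View pics/m3.png

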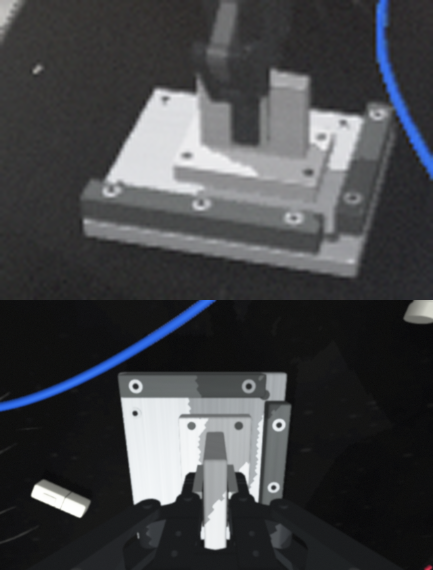

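The bracket is gripped and square to the jig, hovering just above the plate with gaps to both fences (wrist inset: short fence along the top, long fence at the right near x≈275). Lowering, then pushing.

Run:
```python
from h import *
def here():
    p=env.state()["tcp_pos"]; return p
p=here(); print(env.movel([p[0],p[1],.022],.03,stop_force=6)); rep()
z=here()[2]
def slide(d,step,F,vel=.02):
    p=here(); q=p[:2]+step*d; r=env.movel([*q,z],vel,stop_force=F); print(r); rep()
slide(-ey,.020,10)
slide(ex,.020,10)
```

```text
True
t15.0 jig(mm) -51.1 38.3 z 31.3 yaw -36.18 rp 180.01 -0.08 | Fx 0.6 Fy 0.6 Fz 2.9 | M [-0.1  -0.36  0.01] | w 10.8 g 98
True
t15.7 jig(mm) -51.2 26.1 z 31.4 yaw -36.21 rp 180.15 0.02 | Fx -1.0 Fy 2.4 Fz 2.1 | M [ 0.56 -0.15 -0.1 ] | w 10.9 g 98
True
t16.3 jig(mm) -39.9 26.1 z 31.4 yaw -36.16 rp 180.12 0.08 | Fx -2.7 Fy 1.2 Fz 3.2 | M [ 0.43  0.33 -0.05] | w 10.8 g 99
```

Run:
```python
from h import *
s=env.state(); p0=s["tcp_pos"]; o=[np.pi,0,th]
a=b=d=0.0
for i in range(8):
    s=env.state(); f=s["wrist_force"]; Fx=f[:2]@ex; Fy=f[:2]@ey
    if Fx>-20: a+=.001
    if Fy<20: b+=.001
    if f[2]<8: d+=.0005
    q=p0[:2]+a*ex-b*ey
    env.movel([*q,p0[2]-d],.01,attitude=o); env.dwell(.2); print(a,b,d); rep()
```

```text
0.001 0.001 0.0005
t16.9 jig(mm) -39.7 26.1 z 31.4 yaw -36.17 rp 180.06 0.10 | Fx -10.6 Fy 5.1 Fz 9.9 | M [ 3.27  1.65 -0.07] | w 10.9 g 100
0.002 0.002 0.0005
t17.4 jig(mm) -39.7 26.0 z 31.5 yaw -36.15 rp 180.13 0.21 | Fx -16.4 Fy 9.0 Fz 14.1 | M [ 5.53  2.41 -0.11] | w 11.0 g 100
0.003 0.003 0.0005
t17.9 jig(mm) -39.6 25.9 z 31.6 yaw -36.13 rp 180.20 0.32 | Fx -22.2 Fy 14.1 Fz 17.5 | M [ 7.8   3.11 -0.18] | w 10.8 g 101
0.003 0.004 0.0005
t18.3 jig(mm) -39.6 25.8 z 31.6 yaw -36.11 rp 180.28 0.31 | Fx -21.4 Fy 16.9 Fz 17.7 | M [ 8.87  2.65 -0.23] | w 10.7 g 101
0.003 0.005 0.0005
t18.8 jig(mm) -39.6 25.7 z 31.6 yaw -36.09 rp 180.36 0.29 | Fx -23.8 Fy 20.2 Fz 17.9 | M [ 9.97  2.21 -0.23] | w 10.9 g 101
0.003 0.005 0.0005
t19.2 jig(mm) -39.6 25.7 z 31.7 yaw -36.09 rp 180.36 0.29 | Fx -23.2 Fy 20.4 Fz 18.3 | M [ 9.93  2.25 -0.21] | w 10.8 g 101
0.003 0.005 0.0005
t19.7 jig(mm) -39.6 25.7 z 31.7 yaw -36.09 rp 180.36 0.29 | Fx -24.5 Fy 19.9 Fz 18.1 | M [ 9.95  2.26 -0.26] | w 10.7 g 101
0.003 0.006 0.0005
t20.1 jig(mm) -39.6 25.6 z 31.7 yaw -36.07 rp 180.44 0.28 | Fx -24.8 Fy 23.8 Fz 19.5 | M [11.04  1.83 -0.2 ] | w 10.7 g 101
```

Both fences are bearing at about 20-25 N, but the arm's compliance has tipped the tool about 0.4°. I'll correct the attitude so the foot is flat and probe yaw for squareness.

Run:
```python
from h import *
p=C-.0399*ex+.0261*ey; q=p+.0033*ex-.0055*ey
des=Ro.from_euler("xyz",[np.pi,0,th]); corr=np.zeros(3)
def go(yawoff=0):
    R=Ro.from_rotvec(corr+[0,0,yawoff])*des
    env.movel([*q,.0309],.01,attitude=list(R.as_euler("xyz"))); env.dwell(.25); rep()
    act=Ro.from_euler("xyz",env.state()["orientation"]); return (des*act.inv()).as_rotvec()
for i in range(4):
    e=go(); print("err deg",np.degrees(e).round(2)); e[2]=0; corr+=.8*e
print("yaw probe")
for yo in (.5,1,0,-.5,-1,0): print(yo); go(np.radians(yo))
np.save("corr.npy",corr)
```

```text
t20.6 jig(mm) -39.6 25.7 z 31.7 yaw -36.08 rp 180.40 0.32 | Fx -25.1 Fy 23.1 Fz 19.0 | M [10.92  2.28 -0.21] | w 11.0 g 101
err deg [-0.51 -0.02 -0.12]
t21.1 jig(mm) -39.5 25.7 z 31.6 yaw -36.08 rp 180.09 0.06 | Fx -24.5 Fy 22.1 Fz 18.3 | M [11.04  2.22 -0.22] | w 10.7 g 101
err deg [-0.1   0.01 -0.12]
t21.6 jig(mm) -39.5 25.7 z 31.6 yaw -36.09 rp 180.02 0.01 | Fx -23.7 Fy 21.5 Fz 19.3 | M [11.02  2.25 -0.19] | w 10.7 g 101
err deg [-0.02  0.   -0.11]
t22.1 jig(mm) -39.5 25.7 z 31.6 yaw -36.09 rp 180.00 0.00 | Fx -24.2 Fy 20.8 Fz 20.0 | M [11.02  2.23 -0.21] | w 10.5 g 101
err deg [-0.    0.   -0.11]
yaw probe
0.5
t22.6 jig(mm) -39.5 25.7 z 31.6 yaw -35.64 rp 180.01 -0.00 | Fx -25.0 Fy 22.4 Fz 19.1 | M [11.03  2.23 -0.59] | w 11.0 g 101
1
t23.1 jig(mm) -39.5 25.7 z 31.6 yaw -35.19 rp 180.03 -0.01 | Fx -25.1 Fy 21.4 Fz 20.1 | M [11.1   2.16 -1.11] | w 10.5 g 102
0
t23.6 jig(mm) -39.5 25.7 z 31.5 yaw -36.09 rp 180.00 0.00 | Fx -24.2 Fy 22.5 Fz 19.5 | M [11.05  2.23 -0.14] | w 10.8 g 101
-0.5
t24.1 jig(mm) -39.6 25.7 z 31.5 yaw -36.53 rp 179.98 0.01 | Fx -25.7 Fy 21.5 Fz 18.2 | M [10.99  2.28  0.25] | w 11.1 g 101
-1
t24.6 jig(mm) -39.6 25.7 z 31.5 yaw -36.98 rp 179.97 0.01 | Fx -25.4 Fy 21.6 Fz 20.0 | M [10.93  2.31  0.69] | w 10.6 g 101
0
t25.1 jig(mm) -39.6 25.7 z 31.5 yaw -36.08 rp 180.00 0.01 | Fx -25.5 Fy 22.2 Fz 18.7 | M [11.03  2.25 -0.14] | w 10.7 g 101
```

The moment is linear in yaw and crosses zero at about -36.25°, which matches the measured fence direction, so the bracket is flush. Setting that yaw and checking visually.

Run:
```python
from h import *
p=C-.0399*ex+.0261*ey; q=p+.0033*ex-.0055*ey
des=Ro.from_euler("xyz",[np.pi,0,th]); corr=np.load("corr.npy")
R=Ro.from_rotvec(corr+[0,0,np.radians(-.17)])*des
env.movel([*q,.0309],.01,attitude=list(R.as_euler("xyz"))); env.dwell(.3); rep()
T=toolT(); c=save("scene","pics/s4.png"); w=save("wrist","pics/w4.png"); d=save("side","pics/d4.png")
a=c["image"][195:295,225:355,::-1]; b=w["image"][20:300,100:460,::-1]
cv2.imwrite("pics/m4.png",np.hstack([cv2.resize(a,(390,300),interpolation=2),cv2.resize(b,(386,300),interpolation=2)]))
W=cloud(w,T); P=W.reshape(-1,3); r=P[:,:2]-C; ja,jb,z=r@ex,r@ey,P[:,2]
m=(ja>-.085)&(ja<.004)&(jb>-.004)&(jb<.055)&(abs(z-.0245)<.0025); 
Q=P[m]; print(m.sum(),np.percentile(ja[m],[1,99]),np.percentile(jb[m],[1,99]))
A=np.c_[ja[m],jb[m],np.ones(m.sum())]; print("foot plane slope deg",np.degrees(np.linalg.lstsq(A,z[m],rcond=None)[0][:2]),np.median(z[m]))
```

```text
t25.7 jig(mm) -39.6 25.7 z 31.5 yaw -36.24 rp 180.00 0.01 | Fx -25.1 Fy 22.3 Fz 19.5 | M [10.95  2.3  -0.06] | w 11.2 g 101
6604 [-0.04709941 -0.00051038] [-0.00058552  0.04898828]
foot plane slope deg [-0.0999748   0.19283384] 0.024759770545082577
```

View pics/m4.png

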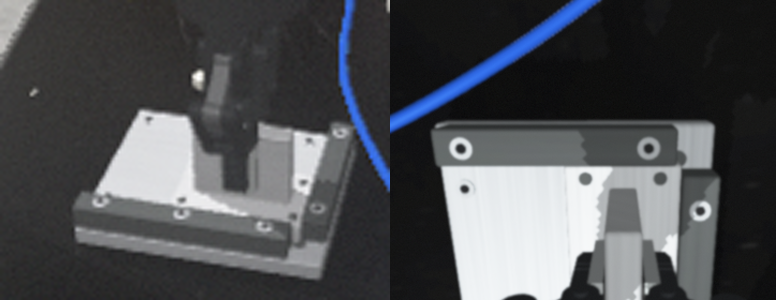

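The right half shows the foot's end flush on the short fence (y≈166) and its long side flush on the long fence (x≈681), with no gap. Its top surface is level to within 0.2° at z≈24.8 mm (24 expected). Handing in.

```bash
python3 -c "
from h import *
rep(); print(env.job_done())"
```

```text
t25.8 jig(mm) -39.6 25.7 z 31.5 yaw -36.24 rp 180.00 0.01 | Fx -25.4 Fy 22.1 Fz 19.4 | M [10.96  2.22 -0.13] | w 10.6 g 101
the job is handed in; nothing more can be done
None
```

The job is handed in at 25.8 s: the connector is on the bench, and the bracket sits flat in the corner, still gripped at about 100 N and pressed at about 25 N on the short fence and 22 N on the long one.

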